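# Park four bench items in their own holders

### The arm

A 7-joint arm with a two-finger parallel gripper is mounted at the origin on a cart in front of the work surface, level with it; the furniture and walls round the work are solid. World frame = base frame: x ahead of the robot, y to its left, z up, the work surface at z = 0. Lengths are in m, angles in degrees, forces in N, time in s.
With the tool pointing down it reaches from about 0.425 to 0.875 m from the base axis. Payload 4.7 kg.
Tool frame: the origin (TCP) lies between the finger pads; the fingertips stand 8 mm ahead of it and the grasp point (between the pads) lies 11 mm behind it (env.tip_extent is the distance from the TCP to the fingertips, in m); z points along the fingers, y is the line along which they close (so a half turn about z gives the same grasp; the last joint's range is limited). The gripper opens to 87 mm and grips with 3 to 60 N. Pads are 19 mm wide; open, the fingers measure 117 mm over their backs; the gripper's body (75 mm by 190 mm) begins 51 mm behind the grasp point.
Start: joints at [-74.823, 18.392, -4.016, 83.108, 1.295, 78.541, -3.26], TCP at [0.161, 0.63, 0.231] pointing down, gripper open.
Joint ranges: [-163.93, 163.93], [-17.29, 119.83], [-79.2, 71.16], [3.27, 140.29], [-89.18, 269.18], [5.43, 117.66], [-154.24, 154.24]. Speed limits (degrees/s): [147.25, 147.25, 180, 180, 180, 180, 180].

### API

Orientations are given as [roll, pitch, yaw] about the fixed x, y, z axes, in that order (R = Rz(yaw) Ry(pitch) Rx(roll)).
In Python, from cell import sensors, vision, workorder, env gives the robot as it stands.
- The arm moves only by the tool drive_tool, never from a script. Its argument "moves" is a list of rows, each an object of numbers: "x", "y", "z": the shift along the tool's x, y, z in mm; "rx", "ry", "rz": the turn, a rotation vector about the tool's x, y, z in rad; "fingers": the closure, from -1 (fully open) to 1 (shut). In form: [{"x": .., "y": .., "z": .., "rx": .., "ry": .., "rz": .., "fingers": ..}, ...]. A call has 1 to 20 rows; each row is the pose to reach, as a shift and turn from the pose commanded when the call began, along the tool's axes at that moment; what a row does not reach only later rows make up. A row lasts 1/8 s, in which the tool goes at most 62.5 mm and 10.7 degrees, less where a joint would pass 70% of its speed; a pose out of reach is approached as far as the arm can. A call with a gripper value outside its range is refused whole. The fingers move at their own pace and stop on an object; "force" is the grip in N (left out, the last holds). Time passes only in rows, so rows that repeat a pose let the fingers close. It gives the time, the measured TCP pose, the force, the opening and the grip force at its end, in the units of the state.
- sensors.get_obs(): the state, without advancing time (a new reading comes with each control period).
- vision.read_camera(name): name is "side" or "top"; returns a dict with "image" (400x640x3 uint8, red, green, blue), "fx", "fy", "cx", "cy" (pixels), "R" (3x3) and "t" (3): a world point X has camera coordinates R X + t. Camera axes: x right, y down, z forward; pixel columns grow to the right and rows downward; lengths in m; the calibration is good to about 2 mm. A picture is of the moment at which its call begins. There is no depth.
- workorder.sign_off(): hands the job in; it is judged then, once.
The state is a dict: "time_s": time; "qpos": joint angles; "joint_velocities": joint speeds; "effort": joint torques, N m; "tool_pos": TCP position; "tool_rot": TCP orientation; "force": force on the tool from outside, world axes, zero at the start; "wrist_torque": the same for the moment, N m; "grip_width": finger opening in m; "grasp_force": force on a finger pad.
Only numpy, scipy, OpenCV 4.12 (cv2) and the standard library are available. Lean on these libraries where they do the work, as an engineer would, in place of code of your own. Each camera call takes 0.05 s, during which the arm holds its last target. There are 200 camera calls.

### The job

Tidy the bench: set the white-capped vial in the small white cup, the amber dropper bottle from the ledge in the orange cup, the black microscope eyepiece in the large grey cup, and lay the block battery lengthwise in the blue rectangular cradle. Each thing must sit down flat inside the lip of its own holder, the vial, bottle and eyepiece upright. Leave the black-capped vial standing where it is on the ledge.

Things in the scene. Friction and masses are not known exactly. Their poses are not given: they have to be found in the camera images.
- vial: Round sample vial of white glass with a WHITE screw cap, standing on the worktop; 27 mm diameter, 56 mm tall (cap 22 mm diameter above 44-47 mm). Loose, about 30 g. Origin: centre of its underside; z up along the vial.
- dropper: Round amber dropper bottle with a black rubber bulb, standing on the ledge behind its front rail; it must be lifted up over the rail. Body 33 mm diameter from 0 to about 62 mm high, narrowing to 70, collar 24 mm diameter to 77, bulb 13 mm diameter to 102 mm. Loose, about 70 g. Origin: centre of its underside; z up along the bottle.
- eyepiece: Black spare microscope eyepiece, standing upright on the worktop on its narrower light-coloured tube; up to 48 mm diameter (widest in the upper part), 55 mm tall. Loose, about 110 g. Origin: centre of its underside; z up.
- battery: Dark blue and tan 9 V block battery lying flat on the worktop, 26 mm wide along its x, about 44-47 mm long along its y (from -21 to +23 mm, the +y end carries the terminals; it may lie in the cradle either way round), 17 mm high. Loose, about 45 g. Origin: centre of its underside.
- vial_cup: Small round WHITE cup, fixed: inside diameter 44 mm, outside 52 mm, lip 8 mm above the worktop, inner floor 3 mm above it, black disc on the floor. Origin: centre of its underside on the worktop; z up.
- dropper_cup: Round ORANGE cup, fixed: inside diameter 52 mm, outside 60 mm, lip 8 mm above the worktop, inner floor 3 mm above it, black disc on the floor. Origin: centre of its underside; z up.
- eyepiece_cup: Large round GREY cup, fixed: inside diameter 66 mm, outside 74 mm, lip 8 mm above the worktop, inner floor 3 mm above it, black disc on the floor. Origin: centre of its underside; z up.
- battery_cradle: BLUE rectangular cradle, fixed: inside 42 mm along its x and 63 mm along its y (the battery's length goes along y), 4 mm walls, lip 8 mm and inner floor 3 mm above the worktop; the middle 39 mm of both long walls are cut away for the fingers. Origin: centre of its underside; z up.
- ledge: Small fixed green-painted metal ledge, 74 mm deep (its x, front -x), 156 mm wide (its y); board top 30 mm above the worktop; thin steel rail round its edge, rail top 25 mm above the board; open above. Dropper bottle and black-capped vial stand on it at about y = +40 and -40 mm, either way round. Origin: centre of its underside on the worktop.
- black_vial: Round sample vial with a BLACK screw cap, 27 mm diameter, 56 mm tall, standing on the ledge beside the dropper bottle; to be left alone. Loose, about 30 g. Origin: centre of its underside; z up.

How it is judged (in metres and radians):
At the end, for the whole second after the job is handed in: Each of the four things is within 12 mm of its holder's centre, its underside within 4 mm of the inner floor, flat and upright within 0.12 rad, at rest; battery within 0.45 rad of the cradle's length; black-capped vial within 20 mm of its start and 0.3 rad of upright (horizontal distance between vial and vial_cup below 0.012 m and z of vial in the frame of vial_cup between -0.001 and 0.007 m and angle between each of vial, dropper, eyepiece, battery's own z axis and vertical below 0.12 rad and linear speed of each of vial, dropper, eyepiece, battery below 0.02 m/s and angular speed of each of vial, dropper, eyepiece, battery below 0.5 rad/s and horizontal distance between dropper and dropper_cup below 0.012 m and z of dropper in the frame of dropper_cup between -0.001 and 0.007 m and horizontal distance between eyepiece and eyepiece_cup below 0.012 m and z of eyepiece in the frame of eyepiece_cup between -0.001 and 0.007 m and horizontal distance between battery and battery_cradle below 0.012 m and z of battery in the frame of battery_cradle between -0.001 and 0.007 m and angle between the y axis of battery and the y axis of battery_cradle, either way round below 0.45 rad and distance of black_vial from where it was at the start of the episode below 0.02 m and angle between black_vial's own z axis and vertical below 0.3 rad); the robot touches nothing.
It fails at once if the black-capped vial is knocked over or moved from its place (distance of black_vial from where it was at the start of the episode above 0.02 m or angle between black_vial's own z axis and vertical above 0.3 rad).
It also fails if it takes over 120 s, if anything falls off the work surface, if the arm or the gripper's body presses on something with over 40 N, if the wrist force passes 120 N, or if a joint passes its speed limit or range.

## Working session

There is one attempt and no reset: what is moved stays moved. The work goes in short steps, Python scripts to look and compute and a tool call to move; the robot and the scene stay as the last step left them, time stands still between calls to the robot, and variables do not carry over. Pictures are saved under pics/ and viewed, at most 14 in all, crops included, and the job is handed in when it is done.

Besides the shell and the picture viewer there is one more tool, called after "Call:" as name(argument=value, ...), one argument or row to a line, values as JSON. drive_tool: Moves the arm, as the interface text tells. Its arguments: {"type":"object","properties":{"moves":{"type":"array"},"force":{"type":"number"}},"required":["moves"]}

```bash
mkdir -p pics; ls; python3 - <<'E'
from cell import sensors, vision, env
import cv2
o=sensors.get_obs(); print({k:o[k] for k in('time_s','tool_pos','tool_rot','grip_width','force')})
for n in("top","side"):
    c=vision.read_camera(n); cv2.imwrite(f"pics/{n}0.png",c["image"][:,:,::-1]); print(n,c["fx"],c["fy"],c["cx"],c["cy"],c["R"],c["t"])
E
```

```text
pics
{'time_s': 0.0, 'tool_pos': array([0.16124221, 0.62913963, 0.22947195]), 'tool_rot': array([-1.79892321e+02,  5.76657166e-03,  1.65632600e+02]), 'grip_width': 0.08693169416062743, 'force': array([-0.46209665,  0.1258158 , -0.28834443])}
top 408.098799061597 408.098799061597 315.56182948950317 195.09018764605793 [[ 0.02008607 -0.99973883 -0.01090024]
 [-0.99613893 -0.01907943 -0.08569247]
 [ 0.08546212  0.01257938 -0.99626201]] [0.00711772 0.52102717 0.89630827]
side 453.4759318981326 453.4759318981326 318.1303074907615 207.572744703156 [[-0.99842396 -0.05294135  0.01862277]
 [-0.04092967  0.45986627 -0.8870444 ]
 [ 0.03839735 -0.88640861 -0.46130837]] [0.53788633 0.06202535 0.92135618]
```

View pics/top0.png

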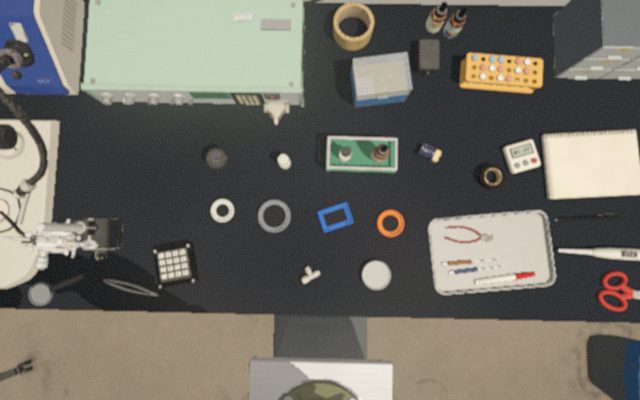

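View pics/side0.png

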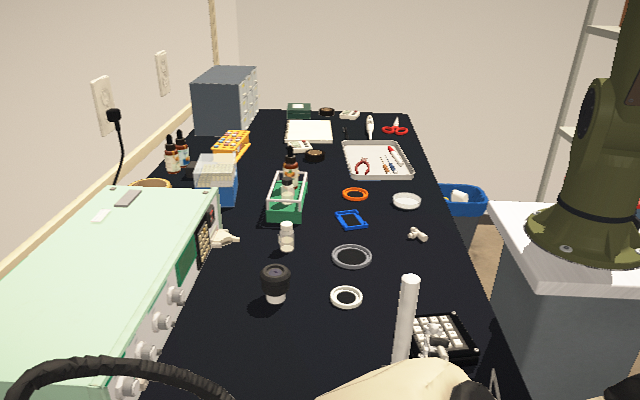

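Top view: eyepiece (217,157), white vial (284,160), ledge (362,154) with the black-capped vial at (346,153) and the dropper at (380,153), battery (430,152). Cups: white (222,210), grey (274,215), orange (390,222); blue cradle (336,217). I'll enlarge this area to check it.

```bash
cat > h.py <<'E'
import numpy as np, cv2
from cell import vision, sensors
def cast(c,u,v,z):
    d=c["R"].T@np.array([(u-c["cx"])/c["fx"],(v-c["cy"])/c["fy"],1]); o=-c["R"].T@c["t"]
    return o+d*(z-o[2])/d[2]
def proj(c,X):
    p=c["R"]@np.array(X)+c["t"]; return np.array([c["fx"]*p[0]/p[2]+c["cx"],c["fy"]*p[1]/p[2]+c["cy"]])
def crop(c,x0,y0,x1,y1,k,name):
    cv2.imwrite(f"pics/{name}.png",cv2.resize(c["image"][y0:y1,x0:x1,::-1],None,fx=k,fy=k,interpolation=cv2.INTER_CUBIC))
E
python3 - <<'E'
from h import *
c=vision.read_camera("top"); np.save("top.npy",c,allow_pickle=True)
s=vision.read_camera("side"); np.save("side.npy",s,allow_pickle=True)
crop(c,195,125,455,250,3,"topc"); crop(s,240,130,440,320,3,"sidec")
hsv=cv2.cvtColor(c["image"],cv2.COLOR_RGB2HSV)
def blobs(m,box,name,z):
    mm=np.zeros_like(m); x0,y0,x1,y1=box; mm[y0:y1,x0:x1]=m[y0:y1,x0:x1]
    for k in cv2.findContours(mm,cv2.RETR_EXTERNAL,cv2.CHAIN_APPROX_NONE)[0]:
        if cv2.contourArea(k)<40: continue
        (u,v),(w,h),a=r=cv2.minAreaRect(k)
        P=cast(c,u,v,z); e=[cast(c,*p,z)[:2] for p in cv2.boxPoints(r)]
        d=e[1]-e[0]; d2=e[2]-e[1]
        print(name,np.round([u,v],1),"xyz",P.round(4),"sides",np.linalg.norm(d).round(4),np.degrees(np.arctan2(d[1],d[0])).round(1),np.linalg.norm(d2).round(4),np.degrees(np.arctan2(d2[1],d2[0])).round(1))
R=cv2.inRange
blobs(R(hsv,(0,0,120),(180,70,255)),(200,190,240,230),"vialcup",.008)
blobs(R(hsv,(0,0,65),(180,90,255)),(250,190,297,240),"eyecup",.008)
blobs(R(hsv,(100,120,90),(125,255,255)),(310,195,360,240),"cradle",.008)
blobs(R(hsv,(3,130,110),(20,255,255)),(370,200,410,245),"drcup",.008)
blobs(R(hsv,(0,0,90),(180,90,255)),(270,145,300,175),"vial",.05)
blobs(R(hsv,(0,0,45),(180,255,255)),(200,140,235,172),"eyepiece",.05)
blobs(R(hsv,(0,0,50),(180,255,255)),(412,138,448,168),"battery",.017)
blobs(R(hsv,(60,50,40),(95,255,255)),(320,130,402,178),"ledge",.04)
E
```

```text
vialcup [222. 210.] xyz [0.4837 0.2306 0.008 ] sides 0.0551 -88.9 0.0549 -177.9
eyecup [274.  215.5] xyz [0.4734 0.1112 0.008 ] sides 0.08 -2.6 0.0791 -93.3
cradle [334.9 216.7] xyz [ 0.4735 -0.0275  0.008 ] sides 0.0751 -70.4 0.0546 -160.8
drcup [390.3 222.8] xyz [ 0.4623 -0.1532  0.008 ] sides 0.0631 -44.2 0.0637 -134.4
vial [283.5 161. ] xyz [0.5924 0.0891 0.05  ] sides 0.0297 -43.4 0.0362 -134.1
eyepiece [217.  155.5] xyz [0.602  0.2363 0.05  ] sides 0.0755 -89.0 0.0692 -177.9
battery [429.5 152.5] xyz [ 0.6236 -0.2402  0.017 ] sides 0.0797 -89.0 0.0669 179.6
ledge [359.5 171.6] xyz [ 0.5734 -0.0792  0.04  ] sides 0.0069 -0.7 0.153 -90.7
ledge [361.7 152.7] xyz [ 0.6158 -0.0837  0.04  ] sides 0.056 -0.7 0.1411 -90.7
```

View pics/topc.png

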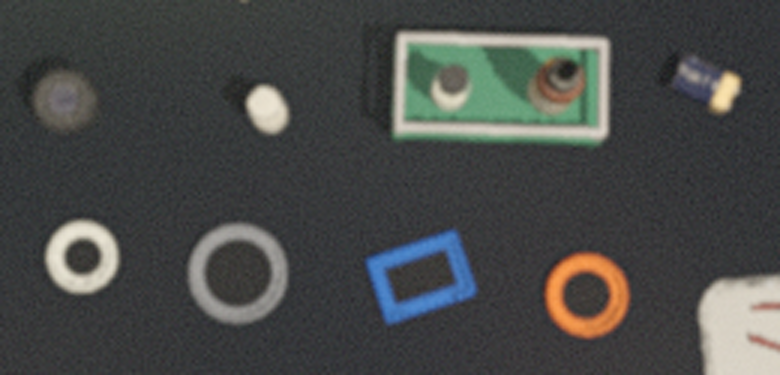

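View pics/sidec.png

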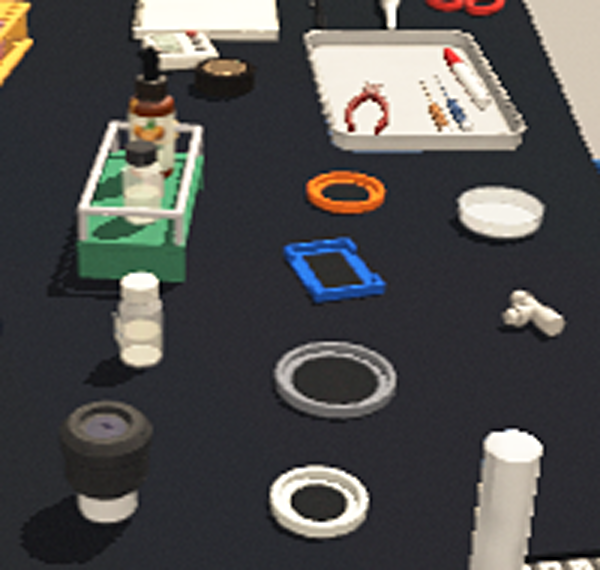

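Both crops agree on the layout. In the side crop the vial cap top is at (140,281), the eyepiece top at (107,422), the bulb tip at (149,55) and the black cap at (141,150). I'll triangulate these and hold the heights against the sizes given.

```bash
cat >> h.py <<'E'
def tri(c,s,a,b):
    A=[];B=[]
    for k,p in((c,a),(s,b)):
        o=-k["R"].T@k["t"]; d=k["R"].T@np.array([(p[0]-k["cx"])/k["fx"],(p[1]-k["cy"])/k["fy"],1]); d/=np.linalg.norm(d)
        M=np.eye(3)-np.outer(d,d); A.append(M);B.append(M@o)
    X=np.linalg.lstsq(np.vstack(A),np.hstack(B),rcond=None)[0]
    return X.round(4), (proj(c,X)-a).round(1)
E
python3 - <<'E'
from h import *
c=np.load("top.npy",allow_pickle=True).item(); s=np.load("side.npy",allow_pickle=True).item()
T=lambda x,y:np.array([195+x/3,125+y/3]); S=lambda x,y:np.array([240+x/3,130+y/3])
for n,a,b,z in(("eyepiece",T(65,97),S(107,424),.055),("vial",T(260,97),S(140,281),.056),("black",T(455,78),S(141,148),.086),("bulb",T(567,70),S(149,53),.132)):
    print(n,tri(c,s,a,b),"top",cast(c,*a,z).round(4)[:2],"side",cast(s,*b,z).round(4)[:2])
for n,b,z in(("eyep base",S(107,508),0),("vial base",S(140,354),0),("black base",S(143,213),.03)): print(n,cast(s,*b,z).round(4))
for p in((396,33),(607,37),(607,136),(394,133)): print("rail",cast(c,*T(*p),.055).round(4))
for k,box in(("vialcup",(200,190,240,230)),("eyecup",(250,190,297,240)),("drcup",(370,200,410,245))): pass
# side-view holders
h=cv2.cvtColor(s["image"],cv2.COLOR_RGB2HSV)
for n,lo,hi,b in(("cradle",(100,120,90),(125,255,255),(325,200,380,235)),("drcup",(3,130,110),(20,255,255),(335,180,375,205)),("vialcup",(0,0,120),(180,70,255),(325,280,365,312)),("eyecup",(0,0,75),(180,70,255),(325,240,375,272))):
    m=cv2.inRange(h,lo,hi); mm=m*0; mm[b[1]:b[3],b[0]:b[2]]=m[b[1]:b[3],b[0]:b[2]]
    k=max(cv2.findContours(mm,0,1)[0],key=cv2.contourArea); x,y,w,hh=cv2.boundingRect(k); print(n,cast(s,x+w/2-.5,y+hh/2-.5,.004).round(4))
# battery
h=cv2.cvtColor(c["image"],cv2.COLOR_RGB2HSV); b=h[138:168,415:448]
m=((b[...,2]>95)|((b[...,1]>90)&(b[...,2]>60))).astype(np.uint8); 
for r in m: print("".join(".#"[v] for v in r))
k=max(cv2.findContours(m,0,1)[0],key=cv2.contourArea); (u,v),_,a=r=cv2.minAreaRect(k); q=[cast(c,p[0]+415,p[1]+138,.017)[:2] for p in cv2.boxPoints(r)]
print("battery",cast(c,u+415,v+138,.017).round(4),[(np.linalg.norm(q[i+1]-q[i]).round(4),np.degrees(np.arctan2(*(q[i+1]-q[i])[::-1])).round(1)) for i in(0,1)])
g=(b[...,2]>140)&(b[...,0]<35); print("tan",np.argwhere(g).mean(0)[::-1]+[415,138], cast(c,*(np.argwhere(g).mean(0)[::-1]+[415,138]),.017))
E
```

```text
eyepiece (array([0.5956, 0.2361, 0.0525]), array([0. , 0.8])) top [0.597  0.2356] side [0.5933 0.2399]
vial (array([0.596 , 0.0925, 0.0576]), array([0. , 1.4])) top [0.5994 0.0927] side [0.5932 0.0906]
black (array([ 0.6092, -0.0474,  0.084 ]), array([0. , 0.6])) top [ 0.6101 -0.0473] side [ 0.6074 -0.0426]
bulb (array([ 0.6093, -0.1196,  0.1274]), array([-0. , -0.3])) top [ 0.6077 -0.1189] side [ 0.6084 -0.1073]
eyep base [0.5946 0.2399 0.    ]
vial base [ 0.5945  0.0863 -0.    ]
black base [ 0.608  -0.0537  0.03  ]
rail [ 0.6488 -0.0056  0.055 ]
rail [ 0.6485 -0.1598  0.055 ]
rail [ 0.5755 -0.16    0.055 ]
rail [ 0.5748 -0.0054  0.055 ]
cradle [ 0.4704 -0.0301  0.004 ]
drcup [ 0.4594 -0.159   0.004 ]
vialcup [0.4814 0.2291 0.004 ]
eyecup [0.472 0.11  0.004]
.................................
.................................
.................................
.................................
.................................
.................................
..........##.....................
..........###....................
.......#######...................
......######.#..........
[... 165 characters left out ...]
########......
.......#..#################......
..........#...#.###########......
.................##########......
................##########.......
.................########........
................#########........
................########.........
................########.........
.................#######.........
..................####...........
.................................
.................................
.................................
.................................
.................................
battery [ 0.6234 -0.2417  0.017 ] [(np.float64(0.0332), np.float64(-26.1)), (np.float64(0.0485), np.float64(-116.2))]
tan [435.16 154.63] [ 0.61889881 -0.25298082  0.017     ]
```

Heights match the sizes: eyepiece top 0.0525, vial 0.0576, black cap 0.084, bulb 0.127. The ledge measures 74 x 155 mm. Before moving I need to know how tall the microscope on the left is, since it stands next to the start pose.

```bash
python3 - <<'E'
from h import *
c=np.load("top.npy",allow_pickle=True).item(); s=np.load("side.npy",allow_pickle=True).item()
a=cv2.resize(c["image"][110:310,0:200,::-1],None,fx=2,fy=2); b=cv2.resize(s["image"][240:400,240:440,::-1],None,fx=2,fy=2)
o=np.zeros((400,800,3),np.uint8); o[:,:400]=a; o[:320,400:]=b; cv2.imwrite("pics/scope.png",o)
print("TCP side",proj(s,[.161,.63,.23]))
E
```

```text
TCP side [918.28850598 450.9174531 ]
```

View pics/scope.png

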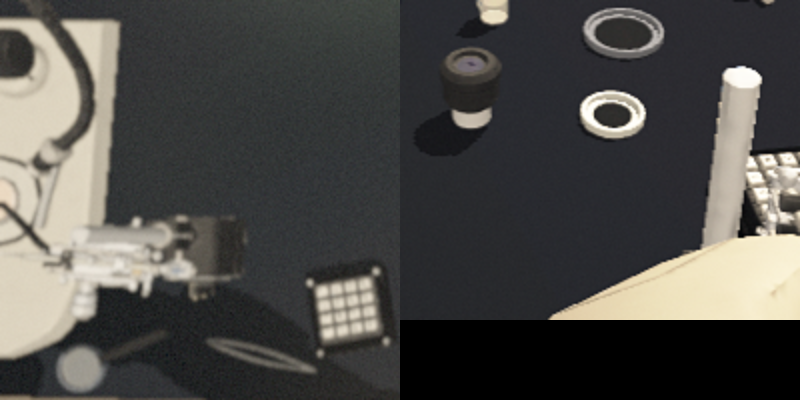

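Left panel (top view): the microscope base with a micromanipulator, whose black block ends at crop (243,245), that is (121,232). Right panel (side view): the white tube tip is at (410,277). I'll triangulate the tip.

```bash
python3 - <<'E'
from h import *
c=np.load("top.npy",allow_pickle=True).item(); s=np.load("side.npy",allow_pickle=True).item()
for a in((82,227),(90,235)): print(tri(c,s,np.array(a),np.array((410,277))))
for z in(0,.1,.2,.3): print(z,cast(c,121,232,z).round(3),cast(s,410,277,z).round(3))
E
```

```text
(array([0.433 , 0.4392, 0.1992]), array([-0.9,  3.5]))
(array([0.4246, 0.4273, 0.1906]), array([-0.1,  0.3]))
0 [0.429 0.463 0.   ] [ 0.369  0.162 -0.   ]
0.1 [0.43  0.415 0.1  ] [0.398 0.301 0.1  ]
0.2 [0.432 0.366 0.2  ] [0.427 0.44  0.2  ]
0.3 [0.433 0.317 0.3  ] [0.455 0.58  0.3  ]
```

```bash
cat >> h.py <<'E'
from scipy.spatial.transform import Rotation as Ro
def plan(*W):
    o=sensors.get_obs(); R=Ro.from_euler("xyz",o["tool_rot"],degrees=True)
    print("t",o["time_s"],"pos",o["tool_pos"].round(4),"rot",o["tool_rot"].round(1),"w",round(o["grip_width"],4),"q",np.round(o["qpos"],0))
    for w in W:
        t=Ro.from_euler("xyz",[180,0,w[3]],degrees=True)
        print(w,"shift mm",(R.inv().apply(np.array(w[:3])-o["tool_pos"])*1000).round(1),"rv",(R.inv()*t).as_rotvec().round(3))
E
python3 -c "
from h import *
plan((.161,.63,.36,165.6),(.32,.36,.36,130),(.596,.238,.30,90),(.596,.238,.12,90))"
```

```text
t 0.2 pos [0.1613 0.6294 0.2299] rot [-179.9    0.   165.6] w 0.087 q [-75.  18.  -4.  83.   1.  79.  -3.]
(0.161, 0.63, 0.36, 165.6) shift mm [   0.4    0.4 -130.1] rv [-0.001  0.     0.001]
(0.32, 0.36, 0.36, 130) shift mm [-220.6 -221.7 -129.8] rv [-0.001  0.     0.622]
(0.596, 0.238, 0.3, 90) shift mm [-518.2 -271.3  -69.8] rv [-1.00e-03  1.00e-03  1.32e+00]
(0.596, 0.238, 0.12, 90) shift mm [-518.2 -271.1  110.2] rv [-1.00e-03  1.00e-03  1.32e+00]
```

Call:
drive_tool(
  moves=[
    {"z": -60},
    {"z": -120},
    {"z": -130},
    {"x": -40, "y": -40, "z": -130, "rz": 0.12},
    {"x": -80, "y": -80, "z": -130, "rz": 0.25},
    {"x": -120, "y": -120, "z": -130, "rz": 0.38},
    {"x": -170, "y": -170, "z": -130, "rz": 0.5},
    {"x": -221, "y": -221, "z": -130, "rz": 0.62},
    {"x": -270, "y": -230, "z": -125, "rz": 0.75},
    {"x": -320, "y": -240, "z": -115, "rz": 0.9},
    {"x": -370, "y": -248, "z": -105, "rz": 1.05},
    {"x": -420, "y": -256, "z": -95, "rz": 1.2},
    {"x": -470, "y": -264, "z": -80, "rz": 1.32},
    {"x": -518, "y": -271, "z": -70, "rz": 1.32},
    {"x": -518, "y": -271, "z": -70, "rz": 1.32},
    {"x": -518, "y": -271, "z": -70, "rz": 1.32},
    {"x": -518, "y": -271, "z": -10, "rz": 1.32},
    {"x": -518, "y": -271, "z": 50, "rz": 1.32},
    {"x": -518, "y": -271, "z": 110, "rz": 1.32},
    {"x": -518, "y": -271, "z": 110, "rz": 1.32},
  ],
)

```text
invalid input at $.moves[0]: expected keys x, y, z, rx, ry, rz, fingers
```

```bash
python3 -c "
from h import *
plan((.596,.238,.027,90))"
```

```text
t 0.2 pos [0.1613 0.6294 0.2299] rot [-179.9    0.   165.6] w 0.087 q [-75.  18.  -4.  83.   1.  79.  -3.]
(0.596, 0.238, 0.027, 90) shift mm [-518.2 -271.   203.2] rv [-1.00e-03  1.00e-03  1.32e+00]
```

Call:
drive_tool(
  moves=[
    {"x": 0, "y": 0, "z": -130, "rx": 0, "ry": 0, "rz": 0, "fingers": -1},
    {"x": 0, "y": 0, "z": -130, "rx": 0, "ry": 0, "rz": 0, "fingers": -1},
    {"x": 0, "y": 0, "z": -130, "rx": 0, "ry": 0, "rz": 0, "fingers": -1},
    {"x": -50, "y": -50, "z": -130, "rx": 0, "ry": 0, "rz": 0.15, "fingers": -1},
    {"x": -90, "y": -90, "z": -130, "rx": 0, "ry": 0, "rz": 0.3, "fingers": -1},
    {"x": -130, "y": -130, "z": -130, "rx": 0, "ry": 0, "rz": 0.4, "fingers": -1},
    {"x": -175, "y": -175, "z": -130, "rx": 0, "ry": 0, "rz": 0.5, "fingers": -1},
    {"x": -220, "y": -220, "z": -130, "rx": 0, "ry": 0, "rz": 0.62, "fingers": -1},
    {"x": -270, "y": -230, "z": -120, "rx": 0, "ry": 0, "rz": 0.8, "fingers": -1},
    {"x": -320, "y": -240, "z": -110, "rx": 0, "ry": 0, "rz": 0.95, "fingers": -1},
    {"x": -370, "y": -250, "z": -100, "rx": 0, "ry": 0, "rz": 1.1, "fingers": -1},
    {"x": -420, "y": -258, "z": -90, "rx": 0, "ry": 0, "rz": 1.25, "fingers": -1},
    {"x": -470, "y": -265, "z": -80, "rx": 0, "ry": 0, "rz": 1.32, "fingers": -1},
    {"x": -518, "y": -271, "z": -70, "rx": 0, "ry": 0, "rz": 1.32, "fingers": -1},
    {"x": -518, "y": -271, "z": -70, "rx": 0, "ry": 0, "rz": 1.32, "fingers": -1},
    {"x": -518, "y": -271, "z": 0, "rx": 0, "ry": 0, "rz": 1.32, "fingers": -1},
    {"x": -518, "y": -271, "z": 60, "rx": 0, "ry": 0, "rz": 1.32, "fingers": -1},
    {"x": -518, "y": -271, "z": 110, "rx": 0, "ry": 0, "rz": 1.32, "fingers": -1},
    {"x": -518, "y": -271, "z": 110, "rx": 0, "ry": 0, "rz": 1.32, "fingers": -1},
    {"x": -518, "y": -271, "z": 110, "rx": 0, "ry": 0, "rz": 1.32, "fingers": -1},
  ],
)

```text
time_s: 2.7
tool_pos: [0.5967, 0.2396, 0.1229]
tool_rot: [179.9, -0.1, 90.0]
force: [0.6, 0.5, -0.1]
grip_width: 0.0875
grasp_force: 0.0
```

```bash
python3 -c "
from h import *
plan((.596,.238,.028,90))"
```

```text
t 2.7 pos [0.5967 0.2396 0.1229] rot [ 1.799e+02 -1.000e-01  9.000e+01] w 0.0875 q [-42.  22.  23.  93.  -9.  67. -17.]
(0.596, 0.238, 0.028, 90) shift mm [-1.7 -1.  94.9] rv [ 0.003 -0.002  0.001]
```

Call:
drive_tool(
  moves=[
    {"x": -2, "y": -1, "z": 50, "rx": 0, "ry": 0, "rz": 0, "fingers": -1},
    {"x": -2, "y": -1, "z": 80, "rx": 0, "ry": 0, "rz": 0, "fingers": -1},
    {"x": -2, "y": -1, "z": 95, "rx": 0, "ry": 0, "rz": 0, "fingers": -1},
    {"x": -2, "y": -1, "z": 95, "rx": 0, "ry": 0, "rz": 0, "fingers": -1},
    {"x": -2, "y": -1, "z": 95, "rx": 0, "ry": 0, "rz": 0, "fingers": 1},
    {"x": -2, "y": -1, "z": 95, "rx": 0, "ry": 0, "rz": 0, "fingers": 1},
    {"x": -2, "y": -1, "z": 95, "rx": 0, "ry": 0, "rz": 0, "fingers": 1},
    {"x": -2, "y": -1, "z": 95, "rx": 0, "ry": 0, "rz": 0, "fingers": 1},
    {"x": -2, "y": -1, "z": 95, "rx": 0, "ry": 0, "rz": 0, "fingers": 1},
    {"x": -2, "y": -1, "z": 95, "rx": 0, "ry": 0, "rz": 0, "fingers": 1},
  ],
  force=25,
)

```text
time_s: 3.95
tool_pos: [0.5949, 0.2366, 0.0257]
tool_rot: [180.0, -0.0, 90.0]
force: [0.1, -0.6, 1.6]
grip_width: 0.0445
grasp_force: 24.7
```

```bash
python3 -c "
from h import *
plan((.596,.238,.09,90),(.4727,.1106,.09,90),(.4727,.1106,.032,90))"
```

```text
t 3.95 pos [0.5949 0.2366 0.0257] rot [180.  -0.  90.] w 0.0445 q [-41.  28.  22.  97. -12.  57. -15.]
(0.596, 0.238, 0.09, 90) shift mm [  1.4   1.1 -64.3] rv [ 0. -0.  0.]
(0.4727, 0.1106, 0.09, 90) shift mm [-126.  -122.2  -64.4] rv [ 0. -0.  0.]
(0.4727, 0.1106, 0.032, 90) shift mm [-126.  -122.2   -6.4] rv [ 0. -0.  0.]
```

Call:
drive_tool(
  moves=[
    {"x": 0, "y": 0, "z": -25, "rx": 0, "ry": 0, "rz": 0, "fingers": 1},
    {"x": 0, "y": 0, "z": -50, "rx": 0, "ry": 0, "rz": 0, "fingers": 1},
    {"x": -20, "y": -20, "z": -60, "rx": 0, "ry": 0, "rz": 0, "fingers": 1},
    {"x": -45, "y": -45, "z": -60, "rx": 0, "ry": 0, "rz": 0, "fingers": 1},
    {"x": -75, "y": -75, "z": -60, "rx": 0, "ry": 0, "rz": 0, "fingers": 1},
    {"x": -105, "y": -102, "z": -60, "rx": 0, "ry": 0, "rz": 0, "fingers": 1},
    {"x": -126, "y": -122, "z": -55, "rx": 0, "ry": 0, "rz": 0, "fingers": 1},
    {"x": -126, "y": -122, "z": -45, "rx": 0, "ry": 0, "rz": 0, "fingers": 1},
    {"x": -126, "y": -122, "z": -30, "rx": 0, "ry": 0, "rz": 0, "fingers": 1},
    {"x": -126, "y": -122, "z": -30, "rx": 0, "ry": 0, "rz": 0, "fingers": 1},
    {"x": -126, "y": -122, "z": -30, "rx": 0, "ry": 0, "rz": 0, "fingers": 1},
  ],
)

```text
time_s: 5.32
tool_pos: [0.4733, 0.1111, 0.0553]
tool_rot: [-180.0, 0.0, 90.0]
force: [-0.8, -1.0, -0.4]
grip_width: 0.0445
grasp_force: 24.7
```

```bash
python3 - <<'E'
from h import *
plan((.4727,.1106,.0295,90))
s=vision.read_camera("side"); c=vision.read_camera("top")
o=np.zeros((450,800,3),np.uint8)
o[:,:400]=cv2.resize(s["image"][180:330,250:383,::-1],(400,450)); o[:,400:]=cv2.resize(c["image"][120:270,210:343,::-1],(400,450)); cv2.imwrite("pics/e1.png",o)
E
```

```text
t 5.325 pos [0.4733 0.1111 0.0553] rot [-180.    0.   90.] w 0.0445 q [-41.   8.  26. 118.  -4.  55. -12.]
(0.4727, 0.1106, 0.0295, 90) shift mm [-0.4 -0.6 25.8] rv [-0.     0.001  0.001]
```

View pics/e1.png

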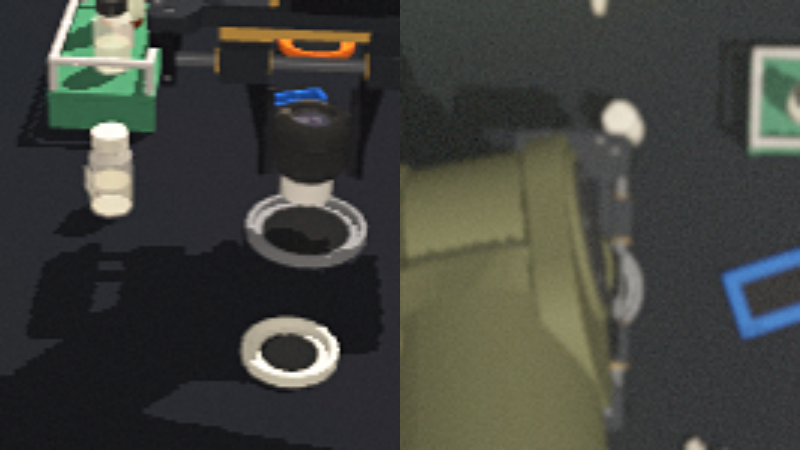

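The left panel shows the eyepiece hanging upright, its base at (306,200) over the grey cup at (306,230). I'll lower it and release.

Call:
drive_tool(
  moves=[
    {"x": 0, "y": 0, "z": 12, "rx": 0, "ry": 0, "rz": 0, "fingers": 1},
    {"x": 0, "y": 0, "z": 20, "rx": 0, "ry": 0, "rz": 0, "fingers": 1},
    {"x": 0, "y": 0, "z": 26, "rx": 0, "ry": 0, "rz": 0, "fingers": 1},
    {"x": 0, "y": 0, "z": 26, "rx": 0, "ry": 0, "rz": 0, "fingers": 1},
    {"x": 0, "y": 0, "z": 26, "rx": 0, "ry": 0, "rz": 0, "fingers": 0},
    {"x": 0, "y": 0, "z": 26, "rx": 0, "ry": 0, "rz": 0, "fingers": -1},
    {"x": 0, "y": 0, "z": 26, "rx": 0, "ry": 0, "rz": 0, "fingers": -1},
    {"x": 0, "y": 0, "z": 26, "rx": 0, "ry": 0, "rz": 0, "fingers": -1},
    {"x": 0, "y": 0, "z": 26, "rx": 0, "ry": 0, "rz": 0, "fingers": -1},
    {"x": 0, "y": 0, "z": -15, "rx": 0, "ry": 0, "rz": 0, "fingers": -1},
    {"x": 0, "y": 0, "z": -60, "rx": 0, "ry": 0, "rz": 0, "fingers": -1},
    {"x": 0, "y": 0, "z": -70, "rx": 0, "ry": 0, "rz": 0, "fingers": -1},
    {"x": 0, "y": 0, "z": -70, "rx": 0, "ry": 0, "rz": 0, "fingers": -1},
  ],
)

```text
time_s: 7.05
tool_pos: [0.4731, 0.1108, 0.1259]
tool_rot: [179.9, -0.0, 90.0]
force: [-0.6, -0.6, -0.3]
grip_width: 0.0871
grasp_force: 0.0
```

```bash
python3 - <<'E'
from h import *
plan((.5955,.0905,.12,90),(.5955,.0905,.018,90))
E
```

```text
t 7.05 pos [0.4731 0.1108 0.1259] rot [179.9  -0.   90. ] w 0.0871 q [-42.   3.  26. 114.  -1.  63. -15.]
(0.5955, 0.0905, 0.12, 90) shift mm [-20.3 122.4   6. ] rv [ 0.001 -0.001  0.   ]
(0.5955, 0.0905, 0.018, 90) shift mm [-20.4 122.2 108. ] rv [ 0.001 -0.001  0.   ]
```

Call:
drive_tool(
  moves=[
    {"x": -8, "y": 50, "z": 6, "rx": 0, "ry": 0, "rz": 0, "fingers": -1},
    {"x": -16, "y": 100, "z": 6, "rx": 0, "ry": 0, "rz": 0, "fingers": -1},
    {"x": -20, "y": 122, "z": 6, "rx": 0, "ry": 0, "rz": 0, "fingers": -1},
    {"x": -20, "y": 122, "z": 6, "rx": 0, "ry": 0, "rz": 0, "fingers": -1},
    {"x": -20, "y": 122, "z": 50, "rx": 0, "ry": 0, "rz": 0, "fingers": -1},
    {"x": -20, "y": 122, "z": 90, "rx": 0, "ry": 0, "rz": 0, "fingers": -1},
    {"x": -20, "y": 122, "z": 108, "rx": 0, "ry": 0, "rz": 0, "fingers": -1},
    {"x": -20, "y": 122, "z": 108, "rx": 0, "ry": 0, "rz": 0, "fingers": -1},
    {"x": -20, "y": 122, "z": 108, "rx": 0, "ry": 0, "rz": 0, "fingers": 1},
    {"x": -20, "y": 122, "z": 108, "rx": 0, "ry": 0, "rz": 0, "fingers": 1},
    {"x": -20, "y": 122, "z": 108, "rx": 0, "ry": 0, "rz": 0, "fingers": 1},
    {"x": -20, "y": 122, "z": 108, "rx": 0, "ry": 0, "rz": 0, "fingers": 1},
    {"x": -20, "y": 122, "z": 108, "rx": 0, "ry": 0, "rz": 0, "fingers": 1},
    {"x": -20, "y": 122, "z": 108, "rx": 0, "ry": 0, "rz": 0, "fingers": 1},
    {"x": -20, "y": 122, "z": 108, "rx": 0, "ry": 0, "rz": 0, "fingers": 1},
  ],
  force=15,
)

```text
time_s: 8.93
tool_pos: [0.5949, 0.0906, 0.0175]
tool_rot: [-180.0, -0.0, 90.0]
force: [-0.5, 0.4, 0.7]
grip_width: 0.0263
grasp_force: 15.0
```

```bash
python3 - <<'E'
from h import *
plan((.4825,.230,.1,90))
E
```

```text
t 8.925 pos [0.5949 0.0906 0.0175] rot [-180.   -0.   90.] w 0.0263 q [-34.  25.  27. 103. -14.  55.  -1.]
(0.4825, 0.23, 0.1, 90) shift mm [ 139.4 -112.4  -82.5] rv [-0. -0.  0.]
```

Call:
drive_tool(
  moves=[
    {"x": 0, "y": 0, "z": -30, "rx": 0, "ry": 0, "rz": 0, "fingers": 1},
    {"x": 0, "y": 0, "z": -70, "rx": 0, "ry": 0, "rz": 0, "fingers": 1},
    {"x": 25, "y": 0, "z": -85, "rx": 0, "ry": 0, "rz": 0, "fingers": 1},
    {"x": 60, "y": -20, "z": -85, "rx": 0, "ry": 0, "rz": 0, "fingers": 1},
    {"x": 95, "y": -50, "z": -85, "rx": 0, "ry": 0, "rz": 0, "fingers": 1},
    {"x": 125, "y": -85, "z": -85, "rx": 0, "ry": 0, "rz": 0, "fingers": 1},
    {"x": 139, "y": -112, "z": -80, "rx": 0, "ry": 0, "rz": 0, "fingers": 1},
    {"x": 139, "y": -112, "z": -60, "rx": 0, "ry": 0, "rz": 0, "fingers": 1},
    {"x": 139, "y": -112, "z": -30, "rx": 0, "ry": 0, "rz": 0, "fingers": 1},
    {"x": 139, "y": -112, "z": -30, "rx": 0, "ry": 0, "rz": 0, "fingers": 1},
    {"x": 139, "y": -112, "z": -30, "rx": 0, "ry": 0, "rz": 0, "fingers": 1},
  ],
)

```text
time_s: 10.3
tool_pos: [0.4835, 0.2297, 0.0484]
tool_rot: [180.0, -0.0, 90.0]
force: [0.1, -0.3, 0.1]
grip_width: 0.0265
grasp_force: 15.0
```

```bash
python3 - <<'E'
from h import *
plan((.4825,.230,.021,90))
s=vision.read_camera("side"); crop(s,240,180,390,330,3,"v1")
E
```

```text
t 10.3 pos [0.4835 0.2297 0.0484] rot [180.  -0.  90.] w 0.0265 q [-50.  15.  24. 112.  -7.  55. -22.]
(0.4825, 0.23, 0.021, 90) shift mm [ 0.3 -1.  27.4] rv [ 0.001 -0.    -0.   ]
```

View pics/v1.png

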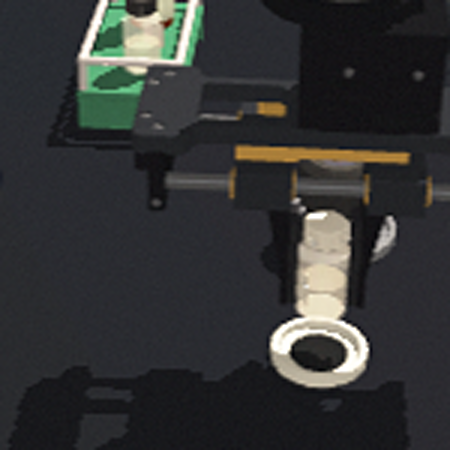

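The vial hangs upright, its base at (321,310) above the white cup at (319,352). I'll lower it 28 mm and release.

Call:
drive_tool(
  moves=[
    {"x": 0, "y": -1, "z": 12, "rx": 0, "ry": 0, "rz": 0, "fingers": 1},
    {"x": 0, "y": -1, "z": 22, "rx": 0, "ry": 0, "rz": 0, "fingers": 1},
    {"x": 0, "y": -1, "z": 27.5, "rx": 0, "ry": 0, "rz": 0, "fingers": 1},
    {"x": 0, "y": -1, "z": 27.5, "rx": 0, "ry": 0, "rz": 0, "fingers": 1},
    {"x": 0, "y": -1, "z": 27.5, "rx": 0, "ry": 0, "rz": 0, "fingers": 0},
    {"x": 0, "y": -1, "z": 27.5, "rx": 0, "ry": 0, "rz": 0, "fingers": 0},
    {"x": 0, "y": -1, "z": 27.5, "rx": 0, "ry": 0, "rz": 0, "fingers": -0.2},
    {"x": 0, "y": -1, "z": 27.5, "rx": 0, "ry": 0, "rz": 0, "fingers": -0.2},
    {"x": 0, "y": -1, "z": -15, "rx": 0, "ry": 0, "rz": 0, "fingers": -0.2},
    {"x": 0, "y": -1, "z": -60, "rx": 0, "ry": 0, "rz": 0, "fingers": -0.2},
    {"x": 0, "y": -1, "z": -120, "rx": 0, "ry": 0, "rz": 0, "fingers": -0.2},
    {"x": 0, "y": -1, "z": -120, "rx": 0, "ry": 0, "rz": 0, "fingers": -0.2},
    {"x": 0, "y": -1, "z": -120, "rx": 0, "ry": 0, "rz": 0, "fingers": -0.2},
  ],
)

```text
time_s: 11.98
tool_pos: [0.4816, 0.2296, 0.1674]
tool_rot: [-180.0, -0.0, 90.0]
force: [-0.5, 0.9, -0.5]
grip_width: 0.0523
grasp_force: 0.0
```

```bash
python3 - <<'E'
from h import *
plan((.608,.15,.19,90),(.608,-.120,.19,90),(.608,-.120,.076,90))
E
```

```text
t 11.975 pos [0.4816 0.2296 0.1674] rot [-180.   -0.   90.] w 0.0523 q [-52.   7.  25. 105.  -3.  69. -26.]
(0.608, 0.15, 0.19, 90) shift mm [-79.6 126.4 -22.7] rv [-0. -0.  0.]
(0.608, -0.12, 0.19, 90) shift mm [-349.6  126.3  -22.8] rv [-0. -0.  0.]
(0.608, -0.12, 0.076, 90) shift mm [-349.6  126.4   91.2] rv [-0. -0.  0.]
```

Call:
drive_tool(
  moves=[
    {"x": -40, "y": 60, "z": -22, "rx": 0, "ry": 0, "rz": 0, "fingers": -0.7},
    {"x": -80, "y": 105, "z": -22, "rx": 0, "ry": 0, "rz": 0, "fingers": -0.7},
    {"x": -130, "y": 126, "z": -22, "rx": 0, "ry": 0, "rz": 0, "fingers": -0.7},
    {"x": -190, "y": 126, "z": -22, "rx": 0, "ry": 0, "rz": 0, "fingers": -0.7},
    {"x": -250, "y": 126, "z": -22, "rx": 0, "ry": 0, "rz": 0, "fingers": -0.7},
    {"x": -310, "y": 126, "z": -22, "rx": 0, "ry": 0, "rz": 0, "fingers": -0.7},
    {"x": -350, "y": 126, "z": -22, "rx": 0, "ry": 0, "rz": 0, "fingers": -0.7},
    {"x": -350, "y": 126, "z": -22, "rx": 0, "ry": 0, "rz": 0, "fingers": -0.7},
    {"x": -350, "y": 126, "z": -10, "rx": 0, "ry": 0, "rz": 0, "fingers": -0.7},
    {"x": -350, "y": 126, "z": 10, "rx": 0, "ry": 0, "rz": 0, "fingers": -0.7},
    {"x": -350, "y": 126, "z": 10, "rx": 0, "ry": 0, "rz": 0, "fingers": -0.7},
  ],
)

```text
time_s: 13.35
tool_pos: [0.6062, -0.1182, 0.1543]
tool_rot: [-179.7, -0.0, 90.1]
force: [0.0, -0.0, 0.2]
grip_width: 0.0741
grasp_force: 0.0
```

```bash
python3 - <<'E'
from h import *
plan((.608,-.120,.076,90))
s=vision.read_camera("side"); crop(s,230,80,390,320,2.4,"d1")
E
```

```text
t 13.35 pos [ 0.6062 -0.1182  0.1543] rot [-179.7   -0.    90.1] w 0.0741 q [-22.  20.  37.  95. -13.  70.  19.]
(0.608, -0.12, 0.076, 90) shift mm [-1.8  2.2 78.3] rv [-0.005 -0.001  0.002]
```

View pics/d1.png

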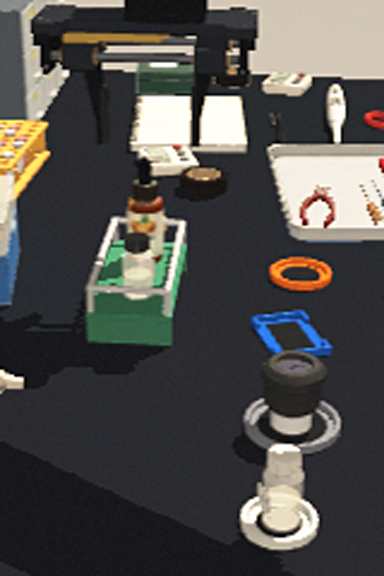

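The vial and eyepiece are both seated. The fingers (columns 102 and 197) straddle the bulb (144). Descending on the dropper.

Call:
drive_tool(
  moves=[
    {"x": -2, "y": 3, "z": 20, "rx": 0, "ry": 0, "rz": 0, "fingers": -0.7},
    {"x": -2, "y": 3, "z": 45, "rx": 0, "ry": 0, "rz": 0, "fingers": -0.7},
    {"x": -2, "y": 3, "z": 65, "rx": 0, "ry": 0, "rz": 0, "fingers": -0.7},
    {"x": -2, "y": 3, "z": 77, "rx": 0, "ry": 0, "rz": 0, "fingers": -0.7},
    {"x": -2, "y": 3, "z": 77, "rx": 0, "ry": 0, "rz": 0, "fingers": -0.7},
    {"x": -2, "y": 3, "z": 77, "rx": 0, "ry": 0, "rz": 0, "fingers": 1},
    {"x": -2, "y": 3, "z": 77, "rx": 0, "ry": 0, "rz": 0, "fingers": 1},
    {"x": -2, "y": 3, "z": 77, "rx": 0, "ry": 0, "rz": 0, "fingers": 1},
    {"x": -2, "y": 3, "z": 77, "rx": 0, "ry": 0, "rz": 0, "fingers": 1},
    {"x": -2, "y": 3, "z": 77, "rx": 0, "ry": 0, "rz": 0, "fingers": 1},
    {"x": -2, "y": 3, "z": 77, "rx": 0, "ry": 0, "rz": 0, "fingers": 1},
  ],
  force=20,
)

```text
time_s: 14.78
tool_pos: [0.611, -0.1223, 0.0807]
tool_rot: [180.0, -0.0, 90.0]
force: [-0.1, 0.6, 1.4]
grip_width: 0.0315
grasp_force: 20.0
```

```bash
python3 - <<'E'
from h import *
plan((.461,-.156,.11,90))
E
```

```text
t 14.775 pos [ 0.611  -0.1223  0.0807] rot [180.  -0.  90.] w 0.0315 q [-20.  25.  36.  98. -16.  63.  21.]
(0.461, -0.156, 0.11, 90) shift mm [ -33.7 -150.   -29.4] rv [ 0. -0.  0.]
```

Call:
drive_tool(
  moves=[
    {"x": 0, "y": 0, "z": -20, "rx": 0, "ry": 0, "rz": 0, "fingers": 1},
    {"x": 0, "y": 0, "z": -40, "rx": 0, "ry": 0, "rz": 0, "fingers": 1},
    {"x": 0, "y": 0, "z": -55, "rx": 0, "ry": 0, "rz": 0, "fingers": 1},
    {"x": 0, "y": 0, "z": -55, "rx": 0, "ry": 0, "rz": 0, "fingers": 1},
    {"x": -10, "y": -20, "z": -55, "rx": 0, "ry": 0, "rz": 0, "fingers": 1},
    {"x": -20, "y": -50, "z": -55, "rx": 0, "ry": 0, "rz": 0, "fingers": 1},
    {"x": -30, "y": -90, "z": -55, "rx": 0, "ry": 0, "rz": 0, "fingers": 1},
    {"x": -34, "y": -125, "z": -55, "rx": 0, "ry": 0, "rz": 0, "fingers": 1},
    {"x": -34, "y": -150, "z": -50, "rx": 0, "ry": 0, "rz": 0, "fingers": 1},
    {"x": -34, "y": -150, "z": -30, "rx": 0, "ry": 0, "rz": 0, "fingers": 1},
    {"x": -34, "y": -150, "z": -5, "rx": 0, "ry": 0, "rz": 0, "fingers": 1},
    {"x": -34, "y": -150, "z": -5, "rx": 0, "ry": 0, "rz": 0, "fingers": 1},
    {"x": -34, "y": -150, "z": -5, "rx": 0, "ry": 0, "rz": 0, "fingers": 1},
  ],
)

```text
time_s: 16.4
tool_pos: [0.4612, -0.1566, 0.0861]
tool_rot: [180.0, 0.0, 90.0]
force: [0.0, 0.1, -0.0]
grip_width: 0.0311
grasp_force: 20.0
```

```bash
python3 - <<'E'
from h import *
plan((.461,-.156,.054,90))
s=vision.read_camera("side"); crop(s,250,100,410,260,3,"d2")
E
```

```text
t 16.4 pos [ 0.4612 -0.1566  0.0861] rot [180.   0.  90.] w 0.0311 q [-23.   6.  41. 117.  -5.  58.  20.]
(0.461, -0.156, 0.054, 90) shift mm [ 0.6 -0.2 32.1] rv [ 0.  0. -0.]
```

View pics/d2.png

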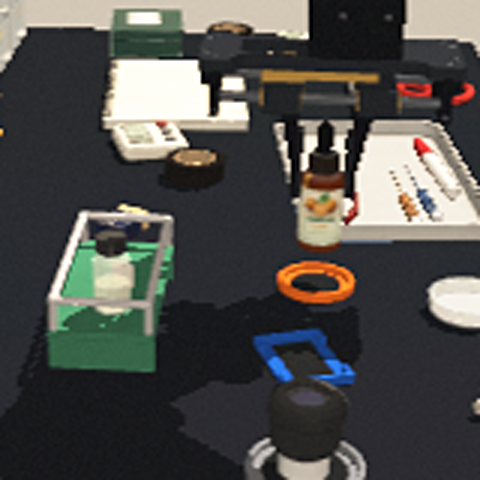

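The dropper hangs upright, its base at (321,243) over the orange cup at (316,283). Lowering it.

Call:
drive_tool(
  moves=[
    {"x": 1, "y": 1, "z": 14, "rx": 0, "ry": 0, "rz": 0, "fingers": 1},
    {"x": 1, "y": 1, "z": 25, "rx": 0, "ry": 0, "rz": 0, "fingers": 1},
    {"x": 1, "y": 1, "z": 32, "rx": 0, "ry": 0, "rz": 0, "fingers": 1},
    {"x": 1, "y": 1, "z": 32, "rx": 0, "ry": 0, "rz": 0, "fingers": 1},
    {"x": 1, "y": 1, "z": 32, "rx": 0, "ry": 0, "rz": 0, "fingers": 1},
  ],
)

```text
time_s: 17.08
tool_pos: [0.4617, -0.1554, 0.0532]
tool_rot: [-180.0, 0.0, 90.0]
force: [-0.4, -0.1, -1.5]
grip_width: 0.0313
grasp_force: 20.0
```

Call:
drive_tool(
  moves=[
    {"x": 0, "y": 0, "z": 0, "rx": 0, "ry": 0, "rz": 0, "fingers": 0.1},
    {"x": 0, "y": 0, "z": 0, "rx": 0, "ry": 0, "rz": 0, "fingers": -0.3},
    {"x": 0, "y": 0, "z": 0, "rx": 0, "ry": 0, "rz": 0, "fingers": -0.6},
    {"x": 0, "y": 0, "z": 0, "rx": 0, "ry": 0, "rz": 0, "fingers": -0.6},
    {"x": 0, "y": 0, "z": -30, "rx": 0, "ry": 0, "rz": 0, "fingers": -0.6},
    {"x": 0, "y": 0, "z": -70, "rx": 0, "ry": 0, "rz": 0, "fingers": -0.6},
    {"x": 0, "y": 0, "z": -100, "rx": 0, "ry": 0, "rz": 0, "fingers": -0.6},
    {"x": 0, "y": 0, "z": -100, "rx": 0, "ry": 0, "rz": 0, "fingers": -0.6},
    {"x": 0, "y": 0, "z": -100, "rx": 0, "ry": 0, "rz": 0, "fingers": -0.6},
  ],
)

```text
time_s: 18.2
tool_pos: [0.4614, -0.1552, 0.1529]
tool_rot: [-180.0, -0.0, 90.0]
force: [0.5, -0.3, -0.3]
grip_width: 0.0699
grasp_force: 0.0
```

```bash
python3 - <<'E'
from h import *
plan((.623,-.242,.12,64),(.623,-.242,.011,64))
s=vision.read_camera("side"); t=vision.read_camera("top"); 
o=np.zeros((480,800,3),np.uint8)
o[:,:400]=cv2.resize(s["image"][130:274,260:380,::-1],(400,480)); o[:,400:]=cv2.resize(t["image"][120:264,340:460,::-1],(400,480),interpolation=2); cv2.imwrite("pics/b0.png",o)
E
```

```text
t 18.2 pos [ 0.4614 -0.1552  0.1529] rot [-180.   -0.   90.] w 0.0699 q [-25.   1.  41. 113.  -1.  67.  17.]
(0.623, -0.242, 0.12, 64) shift mm [-86.9 161.6  32.7] rv [-0.001 -0.     0.454]
(0.623, -0.242, 0.011, 64) shift mm [-86.9 161.7 141.7] rv [-0.001 -0.     0.454]
```

View pics/b0.png

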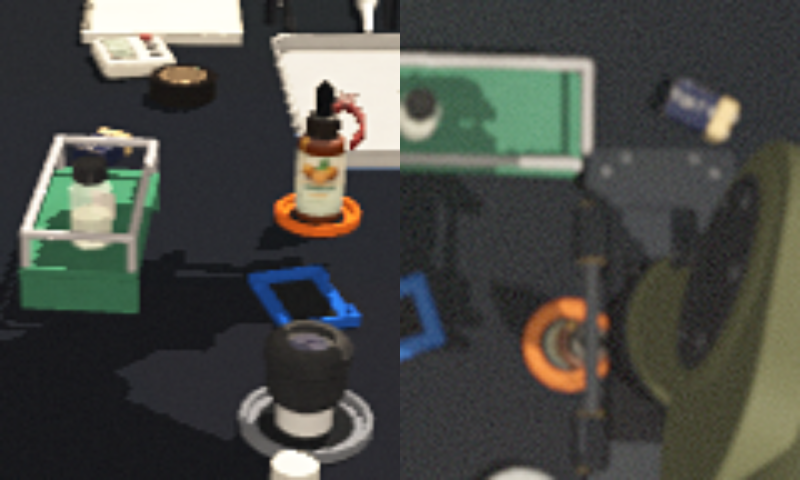

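The left panel shows the dropper seated in the orange cup. In the right panel the battery is centred at (703,109) with its axis 26° below horizontal, which agrees with the earlier fit.

Call:
drive_tool(
  moves=[
    {"x": -10, "y": 40, "z": 0, "rx": 0, "ry": 0, "rz": 0, "fingers": -0.6},
    {"x": -30, "y": 80, "z": 0, "rx": 0, "ry": 0, "rz": 0.15, "fingers": -0.6},
    {"x": -60, "y": 120, "z": 0, "rx": 0, "ry": 0, "rz": 0.3, "fingers": -0.6},
    {"x": -88, "y": 162, "z": 0, "rx": 0, "ry": 0, "rz": 0.454, "fingers": -0.6},
    {"x": -88, "y": 162, "z": 33, "rx": 0, "ry": 0, "rz": 0.454, "fingers": -0.6},
    {"x": -88, "y": 162, "z": 70, "rx": 0, "ry": 0, "rz": 0.454, "fingers": -0.6},
    {"x": -88, "y": 162, "z": 110, "rx": 0, "ry": 0, "rz": 0.454, "fingers": -0.6},
    {"x": -88, "y": 162, "z": 110, "rx": 0, "ry": 0, "rz": 0.454, "fingers": -0.6},
    {"x": -88, "y": 162, "z": 110, "rx": 0, "ry": 0, "rz": 0.454, "fingers": -0.6},
  ],
)

```text
time_s: 19.42
tool_pos: [0.6242, -0.2439, 0.0443]
tool_rot: [180.0, 0.0, 64.0]
force: [-0.0, 0.1, 0.8]
grip_width: 0.0696
grasp_force: 0.0
```

```bash
python3 - <<'E'
from h import *
plan((.623,-.243,.0125,64))
E
```

```text
t 19.425 pos [ 0.6242 -0.2439  0.0443] rot [180.   0.  64.] w 0.0696 q [-12.  35.  42.  92. -25.  63.  11.]
(0.623, -0.243, 0.0125, 64) shift mm [ 0.3 -1.5 31.8] rv [ 0.001  0.    -0.   ]
```

Call:
drive_tool(
  moves=[
    {"x": 0, "y": -1, "z": 15, "rx": 0, "ry": 0, "rz": 0, "fingers": -0.6},
    {"x": 0, "y": -1, "z": 25, "rx": 0, "ry": 0, "rz": 0, "fingers": -0.6},
    {"x": 0, "y": -1, "z": 31, "rx": 0, "ry": 0, "rz": 0, "fingers": -0.6},
    {"x": 0, "y": -1, "z": 31, "rx": 0, "ry": 0, "rz": 0, "fingers": -0.6},
    {"x": 0, "y": -1, "z": 31, "rx": 0, "ry": 0, "rz": 0, "fingers": 1},
    {"x": 0, "y": -1, "z": 31, "rx": 0, "ry": 0, "rz": 0, "fingers": 1},
    {"x": 0, "y": -1, "z": 31, "rx": 0, "ry": 0, "rz": 0, "fingers": 1},
    {"x": 0, "y": -1, "z": 31, "rx": 0, "ry": 0, "rz": 0, "fingers": 1},
    {"x": 0, "y": -1, "z": 31, "rx": 0, "ry": 0, "rz": 0, "fingers": 1},
    {"x": 0, "y": -1, "z": 31, "rx": 0, "ry": 0, "rz": 0, "fingers": 1},
  ],
  force=20,
)

```text
time_s: 20.68
tool_pos: [0.623, -0.2429, 0.0126]
tool_rot: [180.0, -0.0, 64.0]
force: [-0.5, 1.2, -0.3]
grip_width: 0.0255
grasp_force: 20.0
```

```bash
python3 - <<'E'
from h import *
plan((.623,-.243,.15,64),(.472,-.029,.15,109.6),(.472,-.029,.04,109.6))
E
```

```text
t 20.675 pos [ 0.623  -0.2429  0.0126] rot [180.  -0.  64.] w 0.0255 q [-11.  36.  41.  94. -27.  60.  12.]
(0.623, -0.243, 0.15, 64) shift mm [-1.000e-01  0.000e+00 -1.374e+02] rv [ 0. -0. -0.]
(0.472, -0.029, 0.15, 109.6) shift mm [ 126.1 -229.5 -137.4] rv [ 0.    -0.    -0.796]
(0.472, -0.029, 0.04, 109.6) shift mm [ 126.  -229.5  -27.4] rv [ 0.    -0.    -0.796]
```

Call:
drive_tool(
  moves=[
    {"x": 0, "y": 0, "z": -30, "rx": 0, "ry": 0, "rz": 0, "fingers": 1},
    {"x": 0, "y": 0, "z": -80, "rx": 0, "ry": 0, "rz": 0, "fingers": 1},
    {"x": 0, "y": 0, "z": -130, "rx": 0, "ry": 0, "rz": 0, "fingers": 1},
    {"x": 0, "y": 0, "z": -148, "rx": 0, "ry": 0, "rz": 0, "fingers": 1},
    {"x": 20, "y": -35, "z": -148, "rx": 0, "ry": 0, "rz": -0.13, "fingers": 1},
    {"x": 40, "y": -75, "z": -148, "rx": 0, "ry": 0, "rz": -0.27, "fingers": 1},
    {"x": 62, "y": -115, "z": -148, "rx": 0, "ry": 0, "rz": -0.4, "fingers": 1},
    {"x": 84, "y": -155, "z": -148, "rx": 0, "ry": 0, "rz": -0.53, "fingers": 1},
    {"x": 106, "y": -195, "z": -148, "rx": 0, "ry": 0, "rz": -0.67, "fingers": 1},
    {"x": 126, "y": -229, "z": -148, "rx": 0, "ry": 0, "rz": -0.796, "fingers": 1},
    {"x": 126, "y": -229, "z": -148, "rx": 0, "ry": 0, "rz": -0.796, "fingers": 1},
    {"x": 126, "y": -229, "z": -110, "rx": 0, "ry": 0, "rz": -0.796, "fingers": 1},
    {"x": 126, "y": -229, "z": -70, "rx": 0, "ry": 0, "rz": -0.796, "fingers": 1},
    {"x": 126, "y": -229, "z": -30, "rx": 0, "ry": 0, "rz": -0.796, "fingers": 1},
    {"x": 126, "y": -229, "z": -30, "rx": 0, "ry": 0, "rz": -0.796, "fingers": 1},
    {"x": 126, "y": -229, "z": -30, "rx": 0, "ry": 0, "rz": -0.796, "fingers": 1},
  ],
)

```text
time_s: 22.68
tool_pos: [0.4734, -0.0301, 0.0435]
tool_rot: [179.9, 0.1, 109.5]
force: [0.4, 0.4, -0.5]
grip_width: 0.0257
grasp_force: 20.0
```

```bash
python3 - <<'E'
from h import *
plan((.472,-.029,.0165,109.6))
s=vision.read_camera("side"); t=vision.read_camera("top"); 
o=np.zeros((480,800,3),np.uint8)
o[:,:400]=cv2.resize(s["image"][160:280,290:390,::-1],(400,480),interpolation=2); o[:,400:]=cv2.resize(t["image"][140:260,290:390,::-1],(400,480),interpolation=2); cv2.imwrite("pics/b1.png",o)
E
```

```text
t 22.675 pos [ 0.4734 -0.0301  0.0435] rot [1.799e+02 1.000e-01 1.095e+02] w 0.0257 q [-35.   9.  37. 120.  -7.  53.  26.]
(0.472, -0.029, 0.0165, 109.6) shift mm [ 1.5 -1.  27. ] rv [ 0.001  0.001 -0.001]
```

View pics/b1.png

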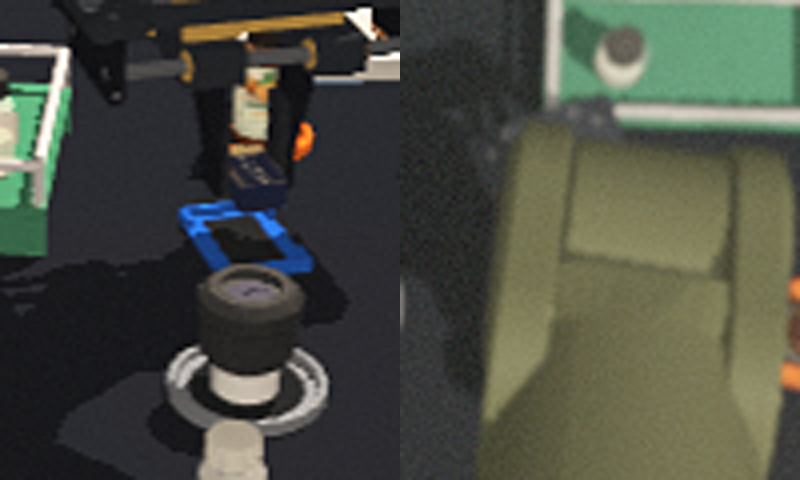

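The left panel shows the battery parallel to the cradle and just above it, at (258,180) against (245,238). Lowering it.

Call:
drive_tool(
  moves=[
    {"x": 1.5, "y": -1, "z": 12, "rx": 0, "ry": 0, "rz": 0, "fingers": 1},
    {"x": 1.5, "y": -1, "z": 20, "rx": 0, "ry": 0, "rz": 0, "fingers": 1},
    {"x": 1.5, "y": -1, "z": 27, "rx": 0, "ry": 0, "rz": 0, "fingers": 1},
    {"x": 1.5, "y": -1, "z": 27, "rx": 0, "ry": 0, "rz": 0, "fingers": 1},
    {"x": 1.5, "y": -1, "z": 27, "rx": 0, "ry": 0, "rz": 0, "fingers": 1},
  ],
)

```text
time_s: 23.4
tool_pos: [0.4709, -0.0283, 0.0153]
tool_rot: [-180.0, 0.0, 109.6]
force: [0.0, -0.2, -0.8]
grip_width: 0.0257
grasp_force: 20.0
```

Call:
drive_tool(
  moves=[
    {"x": 0, "y": 0, "z": 0, "rx": 0, "ry": 0, "rz": 0, "fingers": 0.2},
    {"x": 0, "y": 0, "z": 0, "rx": 0, "ry": 0, "rz": 0, "fingers": 0},
    {"x": 0, "y": 0, "z": 0, "rx": 0, "ry": 0, "rz": 0, "fingers": -0.2},
    {"x": 0, "y": 0, "z": 0, "rx": 0, "ry": 0, "rz": 0, "fingers": -0.2},
    {"x": 0, "y": 0, "z": -30, "rx": 0, "ry": 0, "rz": 0, "fingers": -0.2},
    {"x": 0, "y": 0, "z": -80, "rx": 0, "ry": 0, "rz": 0, "fingers": -0.2},
    {"x": 0, "y": 0, "z": -140, "rx": 0, "ry": 0, "rz": 0, "fingers": -0.2},
    {"x": 0, "y": 0, "z": -200, "rx": 0, "ry": 0, "rz": 0, "fingers": -0.2},
    {"x": -50, "y": 0, "z": -200, "rx": 0, "ry": 0, "rz": 0, "fingers": -0.2},
    {"x": -100, "y": 0, "z": -200, "rx": 0, "ry": 0, "rz": 0, "fingers": -0.2},
    {"x": -160, "y": 0, "z": -200, "rx": 0, "ry": 0, "rz": 0, "fingers": -0.2},
    {"x": -220, "y": 0, "z": -200, "rx": 0, "ry": 0, "rz": 0, "fingers": -0.2},
    {"x": -280, "y": 0, "z": -200, "rx": 0, "ry": 0, "rz": 0, "fingers": -0.2},
    {"x": -340, "y": 0, "z": -200, "rx": 0, "ry": 0, "rz": 0, "fingers": -0.2},
    {"x": -340, "y": 0, "z": -200, "rx": 0, "ry": 0, "rz": 0, "fingers": -0.2},
    {"x": -340, "y": 0, "z": -200, "rx": 0, "ry": 0, "rz": 0, "fingers": -0.2},
  ],
)

```text
time_s: 25.4
tool_pos: [0.5848, -0.3482, 0.2149]
tool_rot: [-180.0, -0.1, 109.6]
force: [-0.1, 0.4, -0.4]
grip_width: 0.0522
grasp_force: 0.0
```

```bash
python3 - <<'E'
from h import *
plan()
s=vision.read_camera("side"); t=vision.read_camera("top"); 
o=np.zeros((600,800,3),np.uint8)
o[:,:400]=cv2.resize(s["image"][120:315,260:390,::-1],(400,600),interpolation=2); o[:300,400:]=cv2.resize(t["image"][130:250,200:360,::-1],(400,300),interpolation=2); o[300:,400:]=cv2.resize(t["image"][130:250,300:460,::-1],(400,300),interpolation=2); cv2.imwrite("pics/f.png",o)
E
```

```text
t 25.4 pos [ 0.5848 -0.3482  0.2149] rot [-1.800e+02 -1.000e-01  1.096e+02] w 0.0522 q [ -6.  29.  50.  81. -22.  80.  63.]
```

View pics/f.png

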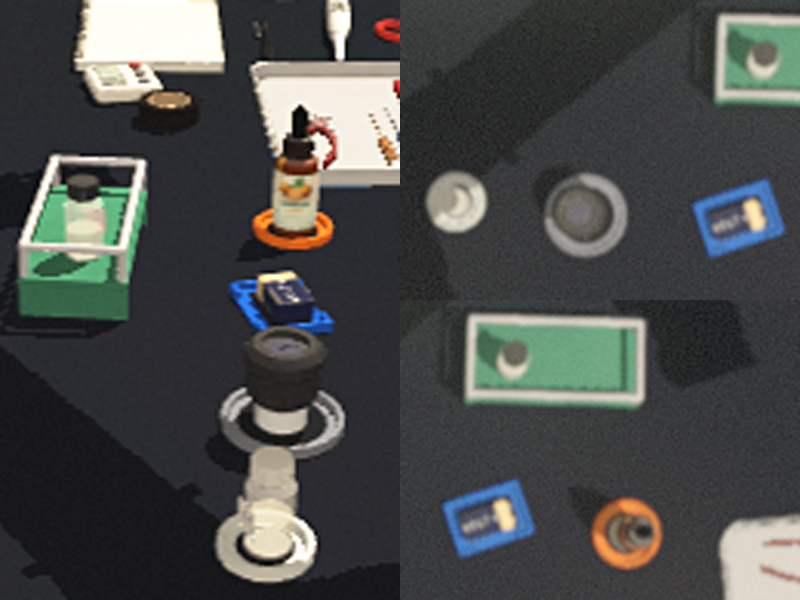

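All four things sit flat and near centre in their holders: vial (457,200), eyepiece (584,212), battery (490,518), dropper (628,532). The black-capped vial still stands at (512,357), where it started. The gripper is clear, so I'll hand the job in.

```bash
python3 -c "
from cell import workorder
print(workorder.sign_off())"
```

```text
the job is handed in; nothing more can be done
None
```

The job is handed in after about 25 s of robot time: the last pictures show the vial, dropper bottle, eyepiece and battery seated in their own holders and the black-capped vial still in its place; the sign-off gave no verdict.

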